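Stand the slumped finials up and lock the keeper

ROBOT

A 6-joint arm with a two-finger parallel gripper is mounted at the origin on a cart in front of the work surface, level with it; the furniture and walls round the work are solid. World frame = base frame: x ahead of the robot, y to its left, z up, the work surface at z = 0. Lengths are in m, angles in rad, forces in N, time in s.
With the tool pointing down it reaches from about 0.3 to 0.875 m from the base axis. Payload 6.4 kg.
Tool frame: the origin (TCP) lies at the very end of the fingers, on their centre line; the grasp point (between the pads) lies 19 mm behind it (manip.grip_point_offset is the distance from the TCP to the grasp point, in m); z points along the fingers, y is the line along which they close (so a half turn about z gives the same grasp; the last joint's range is limited). The gripper opens to 85 mm and grips with 20 to 120 N. Pads are 22 mm wide; open, the fingers measure 114 mm over their backs; the gripper's body (76 mm by 85 mm) begins 54 mm behind the grasp point. The pads swing forward as they close: fully open they stand 13 mm farther back than shut.
Start: joints at [-1.5, 0.181, 1.607, -0, 1.354, -0.206], TCP at [0.157, -0.553, 0.231] pointing down, gripper open.
Joint ranges: [-2.99, 2.99], [-0.89, 2.07], [0.3, 2.58], [-1.14, 4.28], [0, 2.63], [-3.12, 3.12]. Speed limits (rad/s): [2.57, 2.57, 3.01, 3.14, 3.14, 3.14].

INTERFACE

Orientations are given as a 3x3 rotation matrix whose columns are the frame's x, y, z axes.
In Python, from station import manip, viewer, finish_job gives the robot as it stands. The module is installed in compiled form; this text tells all that it offers.
- The arm moves only by the tool step_arm, never from a script. Its argument "plan" is one flat list of numbers, 4 for each row, row after row: the shift along the tool's x, y, z in mm, then the turn about the tool's z in rad. A call has exactly 8 rows; each row shifts and turns the commanded pose from where the row before left it, along the tool's axes as they then stand; what a row does not reach is not made up. A row lasts 1/8 s, in which the tool goes at most 62.5 mm and 10.7 degrees, less where a joint would pass 70% of its speed; a pose out of reach is approached as far as the arm can. A call with a gripper value outside its range is refused whole. "fingers" is the gripper command: -1 is shut, 1 is fully open, values between are in proportion, set as the call begins (left out, the last holds). The fingers move at their own pace and stop on an object; "squeeze" is the grip in N (left out, the last holds). Time passes only in rows, so rows that do not move let the fingers close, or fill a call up. It gives the time, the measured TCP pose, the force, the opening and the grip force at its end, in the units of the state.
- manip.state(): the state, without advancing time (a new reading comes with each control period).
- viewer.capture(name): name is "scene" or "side" or "wrist"; returns (picture, depth): 480x640x3 uint8, blue, green, red; 480x640 float32, m along the optical axis (not along the pixel's ray), 0 where there is no reading.
- viewer.camera_params(name): a dict with "fx", "fy", "cx", "cy" (pixels), "R" (3x3) and "t" (3): a world point X has camera coordinates R X + t. Camera axes: x right, y down, z forward; pixel columns grow to the right and rows downward; lengths in m; the calibration is good to about 2 mm. A picture is of the moment at which its call begins: read the wrist's pose just before it. camera_params takes no time and is no camera call; for the wrist camera it gives the pose at the moment of the call.
- finish_job(): hands the job in; it is judged then, once.
Trained networks look in the newest picture that a camera, given by its name, has taken for a name from the list of things; names that differ only in an ending like _2 or _b are one class to them, and where a whole thing is asked for, a point or a joint stands for the part that bears it (a point fixed in the world has none). Each returns a list of dicts, best first, with "score" (0 to 1); they miss things now and then, are a little off and sometimes report something else, mostly with a low value. They report only what shows in the picture. A call takes as long as a camera call. They do not tell look-alikes from the thing itself.
- viewer.trace(camera, thing): "region" (480x640 bool, what is visible of it) and "uv" ([column, row] in pixels, amid what is visible of it).
- viewer.place_of(camera, thing): "uv" ([column, row] in pixels: a listed point, or the origin of a listed thing).
The state is a dict: "time": time; "joint_pos": joint angles; "qvel": joint speeds; "tau": joint torques, N m; "tcp_pos": TCP position; "orientation": TCP orientation; "wrist_force": force on the tool from outside, world axes, zero at the start; "wrist_torque": the same for the moment, N m; "opening": finger opening in m; "grip_force": force on a finger pad.
Only numpy, scipy, OpenCV 4.12 (cv2) and the standard library are available. Lean on these libraries where they do the work, as an engineer would, in place of code of your own. Each camera call takes 0.05 s, during which the arm holds its last target. There are 200 camera calls.

TASK

The two turned ball finials have slumped over in their wire cups on the finishing stand. Stand both upright on their round ends without taking them out of their cups, stems pointing straight up, then push the forked keeper bar fully home so that each stem stands in its fork, and last swing the latch arm fully round behind the keeper bar. Leave the other things on the bench where they are.

Things in the scene. Friction and masses are not known exactly. Their poses are not given: they have to be found in the camera images.
- stand: Fixed finishing stand: plywood board 200 x 300 x 18 mm (x -130 to +70, y -150 to +150 mm) with two wire cups 150 mm apart and, on the robot's side of them, the keeper bar on guide rods. Origin on the bench midway below the cups; x points from the keeper towards the cups (about away from the robot), y left, z up. Placed and turned differently each time.
- cup_a (a point): Cup at stand x 0, y +75 mm: where a seated ball's centre lies, 57 mm above the bench. Each cup: a low wire seat ring in which the ball turns like a ball joint, a waist ring 2 mm clear of the ball at its centre's height, and a guard ring (44 mm radius, wire 8 mm thick, top 89 mm above the bench) on which a slumped stem leans.
- cup_b (a point): The same for the other cup, at stand y -75 mm.
- finial_short: Turned wooden finial, about 0.22 kg: ball 72 mm in diameter, straight stem 24 mm in diameter ending 106 mm from the ball's centre. Origin at the ball's centre; z runs up the stem. Starts in either cup, slumped 40 degrees, leaning to stand +x (up to 45 degrees to either side). 1 to 3 N near the stem's end turn it; let go, it settles back about 3 degrees as the ball reseats, then friction holds it.
- finial_long: The same, in the other cup, with a longer stem: it ends 124 mm from the ball's centre.
- keeper (a joint): Slide of the keeper bar, m: 0 drawn back, 0.050 fully home (stop), moving along stand +x; friction 1.5 N. Aluminium bar, 236 mm long in y, 10 mm thick, top 150 mm above the bench, with two flared forks (34 mm between prongs) in line with the cups, which straddle upright stems when home. At 0 its prong tips are 28 mm short of the cup axes, its rear edge at stand x -100 mm.
- keeper_handle (a point): Centre of the rear face (facing the robot) of the wooden push block on the middle of the keeper bar: block 56 mm wide in y, 12 mm thick, rising from the bar's top (150 mm) to 182 mm above the bench; the point is 167 mm above the bench. Pushed along stand +x.
- latch (a joint): Hinge of the latch arm, rad: near 0 the arm points to stand -x (beside the keeper's path), at 1.57 (stop) it points to stand +y, lying behind the rear edge of the homed keeper bar. Friction of about 0.04 N m holds it where it is left. Seen from above it turns clockwise.
- latch_pivot (a point): Axis of the latch arm (vertical), at stand x -64, y -130 mm, 145 mm above the bench, on a fixed post.
- latch_peg (a point): Upright peg on the latch arm, 14 mm in diameter, 52 mm from the pivot: the point is on its axis 165 mm above the bench; the peg rises from the arm (top of arm 149 mm) to 179 mm. Push it sideways round the pivot.
- glue_bottle: Glue bottle standing on the bench to the right of the stand, 52 x 87 x 174 mm; origin at the centre of its underside. Leave alone.
- wax_tin: Round tin, 63 mm in diameter, 34 mm high, behind the stand; origin at the centre of its underside. Leave alone.
- electrical_tape: Roll of black tape, 58 mm across, 19 mm high, behind the stand; origin at the centre of its underside. Leave alone.
Mind the look-alikes: they are no part of the job. Leave any red look-alike of the finial_short alone.

How it is judged:
By the outcome, as a careful person would: the job done as asked, in the order asked, and still so for the second after the job is handed in, with the robot touching nothing.
It also fails if it takes over 66 s, if anything falls off the work surface, if the arm or the gripper's body presses on something with over 40 N, if the wrist force passes 120 N, or if a joint passes its speed limit or range.

## Working session

There is one attempt and no reset: what is moved stays moved. The work goes in short steps, Python scripts to look and compute and a tool call to move; the robot and the scene stay as the last step left them, time stands still between calls to the robot, and variables do not carry over. Pictures are saved under pics/ and viewed, at most 10 in all, crops included, and the job is handed in when it is done.

Besides the shell and the picture viewer there is one more tool, called after "Request:" in YAML: its name, and indented under it one key for each argument. step_arm: Moves the arm, as the interface text tells. Its arguments: {"type":"object","properties":{"plan":{"type":"array","items":{"type":"number"}},"fingers":{"type":"number"},"squeeze":{"type":"number"}},"required":["plan"]}

```bash
mkdir -p pics
cat > h.py <<'E'
import numpy as np, cv2
from station import manip, viewer
def world(cam,uv,d,P=None):
    P=P or viewer.camera_params(cam)
    c=np.array([(uv[0]-P['cx'])/P['fx']*d,(uv[1]-P['cy'])/P['fy']*d,d])
    return np.array(P['R']).T@(c-np.array(P['t']))
def atz(cam,uv,z,P=None):
    P=P or viewer.camera_params(cam); R=np.array(P['R']);t=np.array(P['t'])
    o=-R.T@t; r=R.T@np.array([(uv[0]-P['cx'])/P['fx'],(uv[1]-P['cy'])/P['fy'],1])
    return o+r*(z-o[2])/r[2]
E
python3 - <<'E'
from h import *
np.set_printoptions(precision=4,suppress=True)
Z=dict(cup_a=.057,cup_b=.057,finial_short=.057,finial_long=.057,keeper_handle=.167,latch_pivot=.145,latch_peg=.165,glue_bottle=0,wax_tin=0)
ims=[]
for cam in ['scene','side']:
    im,d=viewer.capture(cam); cv2.imwrite(f'pics/{cam}0.png',im)
    P=viewer.camera_params(cam); print(cam, -np.array(P['R']).T@P['t'])
    for n in Z:
        for r in viewer.place_of(cam,n)[:3]:
            print(n,round(r['score'],2),np.round(r['uv']),atz(cam,r['uv'],Z[n],P))
print(manip.state())
E
```

```text
scene [-0.2235  0.6157  0.6208]
cup_a 0.85 [227. 288.] [0.5773 0.1173 0.057 ]
cup_a 0.77 [278. 263.] [ 0.5888 -0.0235  0.057 ]
cup_b 0.85 [227. 288.] [0.5773 0.1173 0.057 ]
cup_b 0.77 [278. 263.] [ 0.5888 -0.0235  0.057 ]
finial_short 0.94 [298. 362.] [0.3064 0.164  0.057 ]
finial_short 0.63 [227. 290.] [0.5707 0.1202 0.057 ]
finial_long 0.82 [280. 263.] [ 0.5858 -0.0266  0.057 ]
keeper_handle 0.57 [277. 238.] [0.5081 0.0393 0.167 ]
latch_pivot 0.97 [318. 228.] [ 0.5224 -0.0821  0.145 ]
latch_pivot 0.33 [225. 289.] [0.4529 0.1985 0.145 ]
latch_peg 0.66 [333. 227.] [ 0.4734 -0.0776  0.165 ]
glue_bottle 0.43 [374. 243.] [ 0.5802 -0.3333  0.    ]
wax_tin 0.85 [251. 248.] [ 0.7785 -0.0895  0.    ]
side [0.1353 0.4927 0.7778]
cup_a 0.79 [280. 267.] [ 0.5974 -0.0383  0.057 ]
cup_a 0.62 [239. 318.] [0.573  0.1218 0.057 ]
cup_b 0.79 [280. 267.] [ 0.5974 -0.0383  0.057 ]
cup_b 0.62 [239. 318.] [0.573  0.1218 0.057 ]
finial_short 0.82 [239. 317.] [0.5754 0.1189 0.057 ]
finial_short 0.63 [334. 400.] [0.3218 0.1545 0.057 ]
finial_long 0.92 [278. 270.] [ 0.5938 -0.0282  0.057 ]
finial_long 0.22 [
[... 216 characters left out ...]
9. 241.] [ 0.4793 -0.0895  0.165 ]
glue_bottle 0.96 [352. 218.] [ 0.5939 -0.3438  0.    ]
wax_tin 0.71 [236. 240.] [ 0.7862 -0.0862  0.    ]
{'time': 1.0, 'joint_pos': array([-1.5003,  0.1808,  1.607 , -0.    ,  1.3538, -0.2063]), 'qvel': array([ 0.0012, -0.0006, -0.0011,  0.0001,  0.0001, -0.001 ]), 'tau': array([  0.0003, -44.4849, -35.1686,  -0.0003,   0.0006,   0.    ]), 'tcp_pos': array([ 0.1572, -0.5531,  0.2313]), 'orientation': array([[ 0.9619,  0.2733, -0.    ],
       [ 0.2733, -0.9619, -0.    ],
       [-0.    ,  0.    , -1.    ]]), 'wrist_force': array([-0.2109, -0.5845, -0.3336]), 'wrist_torque': array([0.0336, 0.02  , 0.0313]), 'grip_force': 0.0, 'opening': 0.08547272813194942}
```

View pics/scene0.png

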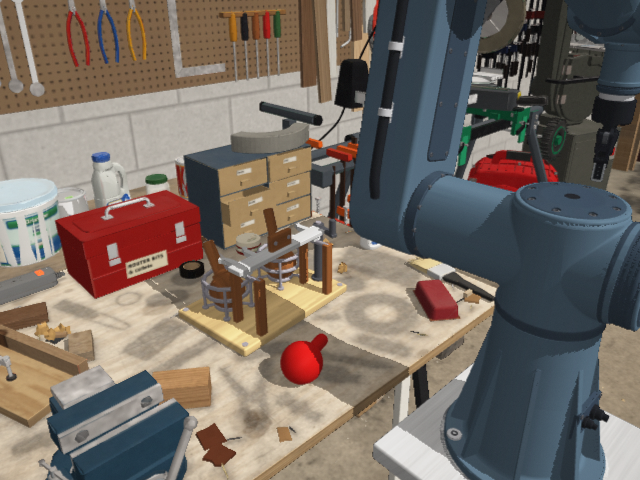

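View pics/side0.png

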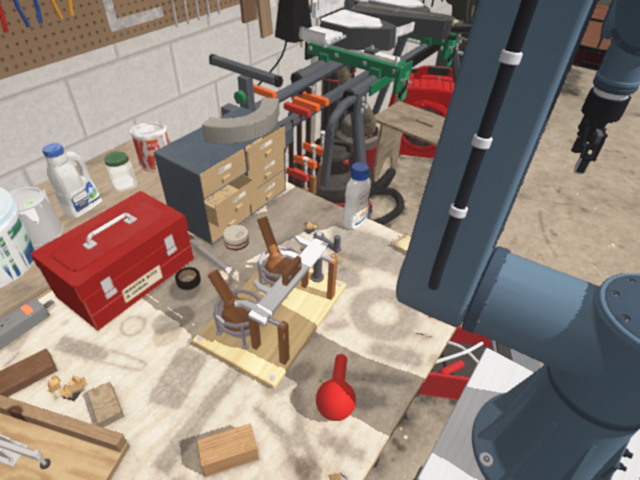

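The scene and side pictures agree. The short finial is in cup_a near (0.575, 0.119) and the long one in cup_b near (0.594, -0.03). The stand is turned about 0.12 rad, and the red look-alike is at px (300, 362). I'll go above the stand for a wrist look.

Request:
step_arm:
  plan: [30, -30, -14, 0, 30, -30, -14, 0, 30, -30, -14, 0, 30, -30, -14, 0, 30, -30, -14, 0, 30, -30, -14, 0, 30, -30, -14, 0, 30, -30, -14, 0]

```text
time: 2.0
tcp_pos: [0.3229, -0.2554, 0.344]
orientation: [[0.962, 0.273, 0.001], [0.273, -0.962, -0.001], [0.0, 0.001, -1.0]]
wrist_force: [1.2, -0.3, -0.4]
opening: 0.0852
grip_force: 0.0
```

Request:
step_arm:
  plan: [30, -30, -10, 0, 30, -30, -10, 0, 30, -30, -10, 0, 30, -30, -10, 0, 30, -30, -10, 0, 30, -30, -10, 0, 30, -30, 0, 0.08, 30, -30, 0, 0.08]

```text
time: 3.0
tcp_pos: [0.4912, 0.0394, 0.4037]
orientation: [[0.993, 0.114, 0.001], [0.114, -0.993, -0.0], [0.001, 0.0, -1.0]]
wrist_force: [0.3, -0.8, -0.5]
opening: 0.0852
grip_force: 0.0
```

Run:
```python
from h import *
np.set_printoptions(precision=4,suppress=True)
Z=dict(cup_a=.057,finial_short=.057,finial_long=.057,keeper_handle=.167,latch_pivot=.145,latch_peg=.165)
s=manip.state();print(s['tcp_pos'],s['orientation'][:,1],s['time'])
cam='wrist';P=viewer.camera_params(cam);im,d=viewer.capture(cam); cv2.imwrite('pics/w1.png',im)
print(-np.array(P['R']).T@P['t'])
for n in Z:
    for r in viewer.place_of(cam,n)[:3]:
        u,v=np.round(r['uv']).astype(int)
        print(n,round(r['score'],2),u,v,atz(cam,r['uv'],Z[n],P), world(cam,(u,v),d[min(max(v,0),479),min(max(u,0),639)],P))
for n in ['finial_short','finial_long']:
    for r in viewer.trace(cam,n)[:2]:
        vs,us=np.nonzero(r['region']&(d>0))
        X=np.array([world(cam,(u,v),d[v,u],P) for u,v in zip(us[::5],vs[::5])])
        print(n,r['score'],len(us),X.min(0),X.max(0)); np.save(f'{n}_{r["score"]:.2f}.npy',X)
        top=X[X[:,2]>X[:,2].max()-0.02]; print(' top',top.mean(0),np.median(X,0))
```

```text
[0.4912 0.0394 0.4037] [ 0.1143 -0.9935  0.0004] 3.0
[0.5675 0.049  0.5461]
finial_short 0.65 272 124 [0.5719 0.1181 0.057 ] [0.5717 0.1127 0.0919]
finial_short 0.58 252 276 [0.3401 0.1335 0.057 ] [0.3436 0.1325 0.0631]
finial_long 0.94 379 123 [ 0.5895 -0.0294  0.057 ] [ 0.5884 -0.0233  0.092 ]
keeper_handle 0.79 325 197 [0.4995 0.0365 0.167 ] [0.5019 0.0372 0.1817]
latch_pivot 0.55 436 178 [ 0.5326 -0.0924  0.145 ] [ 0.5337 -0.0885  0.1558]
latch_peg 0.86 423 226 [ 0.4783 -0.0817  0.165 ] [ 0.481  -0.0775  0.1789]
finial_short 0.9 3232 [ 0.5372  0.0827 -0.0012] [0.6739 0.1647 0.1469]
 top [0.6311 0.113  0.1375] [0.5848 0.1138 0.0903]
finial_short 0.78 1960 [0.2969 0.0477 0.0153] [0.3785 0.1721 0.0725]
 top [0.33   0.1396 0.0633] [0.3432 0.1273 0.0547]
finial_long 0.92 3593 [ 0.5542 -0.0708  0.0567] [0.6713 0.0047 0.16  ]
 top [ 0.6538 -0.0558  0.1508] [ 0.6066 -0.0393  0.092 ]
```

View pics/w1.png

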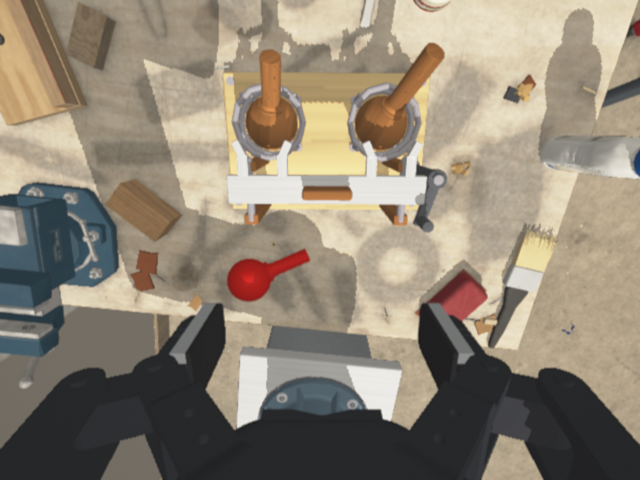

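The wrist picture shows both cups: short at px (272,124) leaning straight up in the image, long at (379,123) leaning up and right. The keeper handle is at (325,197) and the latch peg at (423,226). Next I'll fit the stem axes to the depth points.

```bash
ls *.npy
python3 - <<'E'
from h import *
from scipy.optimize import least_squares
import glob
np.set_printoptions(precision=4,suppress=True)
for f,c0 in (('finial_short_0.90.npy',[.573,.118]),('finial_long_0.92.npy',[.591,-.03])):
    X=np.load(f); X=X[X[:,2]>.06]
    def res(p,X=X,soft=True):
        c=np.array([p[0],p[1],.057]); th,ph=p[2:]; u=np.array([np.sin(th)*np.cos(ph),np.sin(th)*np.sin(ph),np.cos(th)])
        v=X-c; r=np.linalg.norm(v,axis=1); a=v@u; e=np.linalg.norm(v-np.outer(a,u),axis=1)
        d=np.where(np.abs(r-.036)<np.abs(e-.012),r-.036,e-.012); return np.clip(d,-.008,.008)
    s=least_squares(res,[*c0,.7,(0 if 'short' in f else -.4)],loss='soft_l1',f_scale=.002,diff_step=1e-4)
    c=np.array([*s.x[:2],.057]);th,ph=s.x[2:];u=np.array([np.sin(th)*np.cos(ph),np.sin(th)*np.sin(ph),np.cos(th)])
    a=((X-c)@u); print(f,c,'tilt',np.degrees(th),'az',np.degrees(ph),'len',np.percentile(a,99.5),np.abs(res(s.x)).mean())
E
```

```text
finial_long_0.92.npy
finial_short_0.78.npy
finial_short_0.90.npy
finial_short_0.90.npy [0.5733 0.1184 0.057 ] tilt 39.49522975439402 az -4.416693530449624 len 0.10670126975086718 0.0010034460360298168
finial_long_0.92.npy [ 0.5895 -0.031   0.057 ] tilt 39.6283614600547 az -21.960351678118165 len 0.1244670798413607 0.00091774388355305
```

Request:
step_arm:
  plan: [18.7, -7.2, 25, 0, 18.7, -7.2, 25, 0, 18.7, -7.2, 25, 0, 18.7, -7.2, 25, 0, 18.7, -7.2, 25, 0, 18.7, -7.2, 25, 0, 18.7, -7.2, 25, 0, 18.7, -7.2, 25, 0]

```text
time: 4.45
tcp_pos: [0.6331, 0.1119, 0.2027]
orientation: [[0.993, 0.115, 0.0], [0.115, -0.993, -0.0], [0.0, 0.0, -1.0]]
wrist_force: [-0.8, -0.1, 0.1]
opening: 0.0854
grip_force: 0.0
```

Request:
step_arm:
  plan: [0, 0, 0, 0.064, 0, 0, 0, 0.064, 0, 0, 0, 0.064, 0, 0, 20, 0, 0, 0, 20, 0, 0, 0, 20, 0, 0, 0, 20, 0, 0, 0, 12, 0]

```text
time: 5.45
tcp_pos: [0.6316, 0.1127, 0.109]
orientation: [[0.997, -0.075, -0.002], [-0.075, -0.997, 0.0], [-0.002, 0.0, -1.0]]
wrist_force: [0.9, 0.4, -0.4]
opening: 0.0857
grip_force: 0.0
```

Run:
```python
from h import *
s=manip.state();print(s['tcp_pos'],s['orientation'],s['wrist_force'])
cam='wrist';P=viewer.camera_params(cam);im,d=viewer.capture(cam); cv2.imwrite('pics/w2.png',im)
```

```text
[0.63157292 0.11267498 0.10903334] [[ 9.97186759e-01 -7.49189337e-02 -2.39188848e-03]
 [-7.49191110e-02 -9.97189614e-01  1.55323795e-05]
 [-2.38633002e-03  1.63709475e-04 -9.99997139e-01]] [ 0.88930543  0.41518289 -0.42426937]
```

View pics/w2.png

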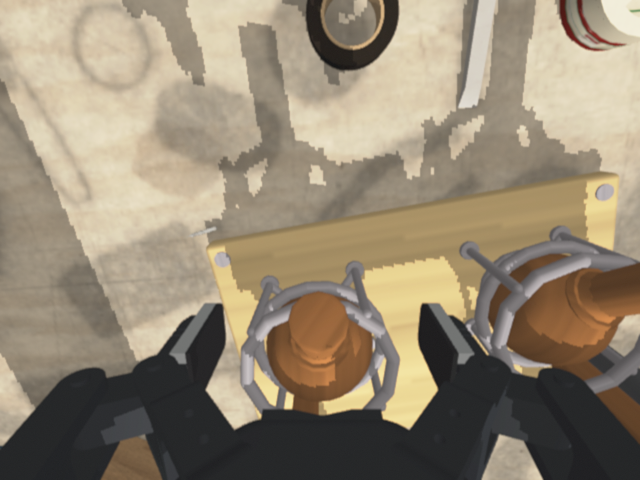

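The stem end sits centred between the pads at px (320,320), clear of the ring. Closing on it lightly.

Request:
step_arm:
  plan: [0, 0, 0, 0, 0, 0, 0, 0, 0, 0, 0, 0, 0, 0, 0, 0, 0, 0, 0, 0, 0, 0, 0, 0, 0, 0, 0, 0, 0, 0, 0, 0]
  fingers: -1
  squeeze: 22

```text
time: 6.5
tcp_pos: [0.6332, 0.1129, 0.112]
orientation: [[0.997, -0.075, 0.002], [-0.075, -0.997, 0.0], [0.002, -0.001, -1.0]]
wrist_force: [1.2, 2.7, 4.5]
opening: 0.0234
grip_force: 24.3
```

Request:
step_arm:
  plan: [-3.5, 0, -2.7, 0, -3.6, 0, -2.6, 0, -3.7, 0, -2.3, 0, -3.7, 0, -2.2, 0, -4, 0, -1.9, 0, -4, 0, -1.9, 0, -4.1, 0, -1.6, 0, -4.1, 0, -1.5, 0]

```text
time: 7.5
tcp_pos: [0.6027, 0.1147, 0.1288]
orientation: [[0.997, -0.075, 0.003], [-0.075, -0.997, -0.0], [0.003, 0.0, -1.0]]
wrist_force: [6.3, 1.8, 2.0]
opening: 0.023
grip_force: 24.4
```

Request:
step_arm:
  plan: [-4.2, 0, -1.2, 0, -4.2, 0, -1.1, 0, -4.3, 0, -0.8, 0, -4.3, 0, -0.8, 0, -4.4, 0, -0.4, 0, -4.4, 0, -0.3, 0, -4.4, 0, 0, 0, -4.3, 0, 0, 0]

```text
time: 8.5
tcp_pos: [0.5671, 0.1176, 0.1325]
orientation: [[0.997, -0.075, -0.0], [-0.075, -0.997, -0.0], [-0.0, 0.0, -1.0]]
wrist_force: [4.4, 1.3, 1.3]
opening: 0.023
grip_force: 25.8
```

Request:
step_arm:
  plan: [0, 0, 0, 0, 0, 0, 0, 0, 0, 0, 0, 0, 0, 0, -10, 0, 0, 0, -35, 0, 0, 0, -40, 0, 0, 0, -40, 0, 0, 0, -40, 0]
  fingers: 0.1

```text
time: 9.5
tcp_pos: [0.5658, 0.1173, 0.2977]
orientation: [[0.997, -0.075, -0.004], [-0.075, -0.997, -0.001], [-0.004, 0.001, -1.0]]
wrist_force: [0.2, -0.3, -0.1]
opening: 0.0469
grip_force: 0.0
```

Request:
step_arm:
  plan: [12.5, 21, 0, 0, 12.5, 21, 0, 0, 12.5, 21, 0, 0, 12.5, 21, 0, 0, 12.5, 21, 0, 0, 12.5, 21, 0, 0, 12.5, 21, 0, 0, 12.5, 21, 0, 0]
  fingers: 1

```text
time: 10.5
tcp_pos: [0.6553, -0.059, 0.2976]
orientation: [[0.997, -0.075, 0.0], [-0.075, -0.997, 0.0], [0.0, -0.0, -1.0]]
wrist_force: [0.8, 0.1, 0.0]
opening: 0.0853
grip_force: 0.0
```

```bash
cat > fit.py <<'E'
from h import *
from scipy.optimize import least_squares
def fit(cam,name,c0,th0,ph0,P,d):
    out=[]
    for r in viewer.trace(cam,name):
        vs,us=np.nonzero(r['region']&(d>0))
        X=np.array([world(cam,(u,v),d[v,u],P) for u,v in zip(us[::3],vs[::3])])
        X=X[X[:,2]>.06]
        X=X[np.hypot(X[:,0]-c0[0],X[:,1]-c0[1])<.12]
        if len(X)<100: continue
        def res(p):
            c=np.array([p[0],p[1],.057]); u=np.array([p[2],p[3],1]);u/=np.linalg.norm(u)
            v=X-c; r=np.linalg.norm(v,axis=1); a=v@u; e=np.linalg.norm(v-np.outer(a,u),axis=1)
            L=.106 if 'short' in name else .124
            dd=np.stack([r-.036,np.where(a>.03,e-.012,.02),np.where(e<.013,a-L,.02)])
            q=np.take_along_axis(dd,np.abs(dd).argmin(0)[None],0)[0]; return np.clip(q,-.008,.008)
        s=least_squares(res,[*c0,np.tan(th0)*np.cos(ph0),np.tan(th0)*np.sin(ph0)],loss='soft_l1',f_scale=.002,diff_step=1e-4)
        top=X[X[:,2]>X[:,2].max()-.006]
        print(name,round(r['score'],2),len(X),'c',s.x[:2],'slope deg xy',np.degrees(np.arctan(s.x[2:])),'err',np.abs(res(s.x)).mean(),'top',top.mean(0),len(top))
E
python3 - <<'E'
from fit import *
np.set_printoptions(precision=4,suppress=True)
s=manip.state();print(s['tcp_pos'])
cam='wrist';P=viewer.camera_params(cam);im,d=viewer.capture(cam); cv2.imwrite('pics/w3.png',im)
fit(cam,'finial_short',[.5733,.1184],0.01,0,P,d)
fit(cam,'finial_long',[.5895,-.031],.69,-.38,P,d)
E
```

```text
[ 0.6553 -0.059   0.2976]
finial_short 0.9 1061 c [0.5733 0.1189] slope deg xy [3.5883 0.7608] err 0.0008752709641550266 top [0.5808 0.1185 0.1623] 155
finial_long 0.77 1093 c [ 0.5894 -0.0305] slope deg xy [ 37.6567 -17.4458] err 0.0006668717848545165 top [ 0.6571 -0.0576  0.1562] 91
finial_long 0.21 385 c [ 0.5895 -0.031 ] slope deg xy [ 37.4687 -17.0211] err 0.008000000000000002 top [ 0.4847 -0.0821  0.1773] 35
```

View pics/w3.png

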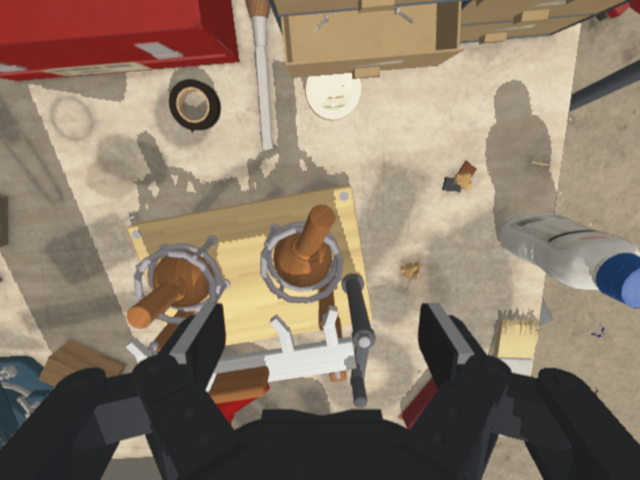

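The short finial stands nearly upright at px (160,300), but about 3.6° short towards +x; I'll touch it up afterwards. The long one is at (305,245), leaning as fitted. Grasping it now.

Request:
step_arm:
  plan: [0, 0, 0, 0.103, 0, 0, 0, 0.103, 0, 0, 0, 0.103, 0, -1, 35, 0, 0, 0, 35, 0, 0, 0, 35, 0, 0, 0, 35, 0, 0, 0, 34, 0]

```text
time: 11.65
tcp_pos: [0.6547, -0.0556, 0.1227]
orientation: [[0.927, -0.374, 0.0], [-0.374, -0.927, 0.0], [-0.0, -0.0, -1.0]]
wrist_force: [1.3, -0.3, -0.4]
opening: 0.0851
grip_force: 0.0
```

Request:
step_arm:
  plan: [0, 0, 0, 0, 0, 0, 0, 0, 0, 0, 0, 0, 0, 0, 0, 0, 0, 0, 0, 0, 0, 0, 0, 0, 0, 0, 0, 0, 0, 0, 0, 0]
  fingers: -1

```text
time: 12.65
tcp_pos: [0.6564, -0.057, 0.1254]
orientation: [[0.927, -0.375, 0.004], [-0.375, -0.927, -0.001], [0.004, -0.001, -1.0]]
wrist_force: [2.0, 0.3, 6.2]
opening: 0.0238
grip_force: 25.0
```

Request:
step_arm:
  plan: [-4.6, 0, -3.4, 0, -4.6, 0, -3.4, 0, -4.9, 0, -3, 0, -4.9, 0, -3, 0, -5.2, 0, -2.4, 0, -5.2, 0, -2.4, 0, -5.4, 0, -1.9, 0, -5.4, 0, -1.9, 0]

```text
time: 13.65
tcp_pos: [0.6175, -0.0414, 0.1452]
orientation: [[0.927, -0.375, 0.0], [-0.375, -0.927, -0.0], [0.0, -0.0, -1.0]]
wrist_force: [3.8, -1.9, 1.9]
opening: 0.0229
grip_force: 25.7
```

Request:
step_arm:
  plan: [-5.5, 0, -1.8, 0, -5.6, 0, -1.8, 0, -5.6, 0, -1.8, 0, -5.7, 0, -1.8, 0, -5.7, 0, -1.2, 0, -5.8, 0, -1, 0, -5.7, 0, -1, 0, -5.7, 0, 0, 0]

```text
time: 14.65
tcp_pos: [0.5755, -0.0245, 0.1557]
orientation: [[0.927, -0.375, 0.0], [-0.375, -0.927, -0.0], [0.001, -0.0, -1.0]]
wrist_force: [3.7, -1.2, 0.6]
opening: 0.0233
grip_force: 27.3
```

Request:
step_arm:
  plan: [0, 0, 0, 0, 0, 0, 0, 0, 0, 0, 0, 0, 0, 0, -10, 0, 0, 0, -35, 0, 0, 0, -40, 0, 0, 0, -40, 0, 0, 0, -40, 0]
  fingers: 0.1

```text
time: 15.65
tcp_pos: [0.5756, -0.0245, 0.3226]
orientation: [[0.927, -0.375, 0.001], [-0.375, -0.927, -0.0], [0.001, -0.0, -1.0]]
wrist_force: [0.0, 0.4, 0.8]
opening: 0.0468
grip_force: 0.0
```

Run:
```python
from fit import *
np.set_printoptions(precision=4,suppress=True)
s=manip.state();print(s['tcp_pos'])
for cam in ['wrist','side','scene']:
    P=viewer.camera_params(cam);im,d=viewer.capture(cam); cv2.imwrite(f'pics/{cam}4.png',im); print(cam)
    fit(cam,'finial_short',[.5733,.1184],0.01,0,P,d)
    fit(cam,'finial_long',[.5895,-.031],.01,0,P,d)
```

```text
[ 0.5756 -0.0245  0.3226]
wrist
finial_short 0.95 948 c [0.5732 0.1189] slope deg xy [3.6649 0.772 ] err 0.000732384096891391 top [0.5804 0.1188 0.1624] 148
finial_long 0.84 945 c [ 0.5893 -0.0303] slope deg xy [-0.3037  0.7881] err 0.0006860720144225178 top [ 0.5896 -0.0291  0.1807] 190
finial_long 0.3 387 c [ 0.5895 -0.031 ] slope deg xy [0.573 0.   ] err 0.008000000000000002 top [ 0.4846 -0.0819  0.1781] 27
side
finial_short 0.9 262 c [0.5757 0.1188] slope deg xy [ 3.4683 -0.14  ] err 0.0012414981583538703 top [0.5801 0.1205 0.163 ] 36
scene
finial_short 0.98 216 c [0.5755 0.1179] slope deg xy [3.5219 1.7667] err 0.0015548217845892803 top [0.5772 0.1229 0.1601] 23
finial_long 0.92 133 c [ 0.5918 -0.0294] slope deg xy [-0.9313  0.2041] err 0.001221660482462589 top [ 0.5868 -0.0265  0.1779] 19
```

View pics/wrist4.png

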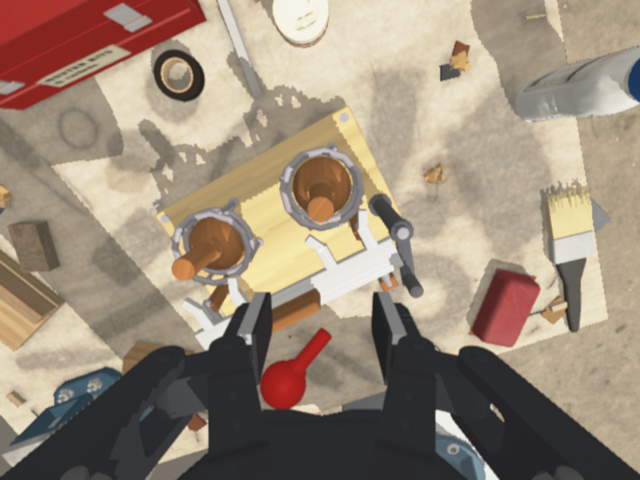

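The long finial at px (320,190) is upright within 1°. The short at (200,260) still leans about 3.6° to +x. I'll regrasp it and push further.

Request:
step_arm:
  plan: [0, 0, 0, -0.124, 0, 0, 0, -0.124, 0, 0, 0, -0.124, 0, 0, 0, -0.124, 4.8, -35.6, 0, 0, 4.8, -35.6, 0, 0, 4.8, -35.6, 0, 0, 4.8, -35.6, 0, 0]

```text
time: 17.1
tcp_pos: [0.5785, 0.1202, 0.3194]
orientation: [[0.994, 0.111, -0.002], [0.111, -0.994, -0.0], [-0.002, -0.0, -1.0]]
wrist_force: [0.2, -0.1, -0.6]
opening: 0.0472
grip_force: 0.0
```

Request:
step_arm:
  plan: [0, 0, 0, 0, 0, 0, 38, 0, 0, 0, 38, 0, 0, 0, 38, 0, 0, 0, 38, 0, 0, 0, 36, 0, 0, 0, 0, 0, 0, 0, 0, 0]

```text
time: 18.1
tcp_pos: [0.5796, 0.1186, 0.1335]
orientation: [[0.994, 0.111, 0.001], [0.111, -0.994, -0.0], [0.001, 0.0, -1.0]]
wrist_force: [0.5, 0.5, 0.3]
opening: 0.047
grip_force: 0.0
```

Request:
step_arm:
  plan: [0, 0, 0, 0, 0, 0, 0, 0, 0, 0, 0, 0, 0, 0, 0, 0, 0, 0, 0, 0, 0, 0, 0, 0, 0, 0, 0, 0, 0, 0, 0, 0]
  fingers: -1

```text
time: 19.1
tcp_pos: [0.5803, 0.1191, 0.1344]
orientation: [[0.994, 0.112, 0.004], [0.112, -0.994, -0.0], [0.004, 0.001, -1.0]]
wrist_force: [0.9, -1.3, 6.9]
opening: 0.0228
grip_force: 23.9
```

Request:
step_arm:
  plan: [-3, -0.2, 0, 0, -3, -0.2, 0, 0, -3, -0.2, 0, 0, -3, -0.2, 0, 0, -3, -0.2, 0, 0, -3, 0, 0, 0, 0, 0, 0, 0, 0, 0, 0, 0]

```text
time: 20.1
tcp_pos: [0.5634, 0.1179, 0.1348]
orientation: [[0.994, 0.112, 0.006], [0.112, -0.994, -0.0], [0.006, 0.001, -1.0]]
wrist_force: [2.7, -0.6, 7.1]
opening: 0.0233
grip_force: 24.6
```

Request:
step_arm:
  plan: [0, 0, 0, 0, 0, 0, 0, 0, 0, 0, 0, 0, 0, 0, -10, 0, 0, 0, -40, 0, 0, 0, -45, 0, 0, 0, -45, 0, 0, 0, -45, 0]
  fingers: 0.1

```text
time: 21.1
tcp_pos: [0.5602, 0.1185, 0.3194]
orientation: [[0.994, 0.112, -0.001], [0.112, -0.994, 0.0], [-0.0, -0.0, -1.0]]
wrist_force: [0.2, 0.2, 0.1]
opening: 0.0468
grip_force: 0.0
```

Run:
```python
from fit import *
np.set_printoptions(precision=4,suppress=True)
s=manip.state();print(s['tcp_pos'],s['orientation'][:,0])
for cam in ['wrist']:
    P=viewer.camera_params(cam);im,d=viewer.capture(cam); cv2.imwrite(f'pics/{cam}5.png',im); print(cam)
    fit(cam,'finial_short',[.5733,.1184],0.01,0,P,d)
    fit(cam,'finial_long',[.5895,-.031],.01,0,P,d)
    for n,z in (('keeper_handle',.167),('latch_peg',.165),('latch_pivot',.145)):
        for r in viewer.place_of(cam,n)[:2]: print(n,r['score'],r['uv'],atz(cam,r['uv'],z,P))
```

```text
[0.5602 0.1185 0.3194] [ 0.9937  0.112  -0.0005]
wrist
finial_short 0.6 928 c [0.573  0.1186] slope deg xy [-0.2631 -0.0515] err 0.0007154646217407446 top [0.5733 0.1181 0.1627] 174
finial_long 0.91 1217 c [ 0.5891 -0.0306] slope deg xy [-0.3152  0.5861] err 0.0007090369196649472 top [ 0.5889 -0.0279  0.1808] 204
keeper_handle 0.88 [404.8, 295.6] [0.4954 0.03   0.167 ]
latch_peg 0.7 [512.1, 320.8] [ 0.4787 -0.0836  0.165 ]
latch_pivot 0.81 [526.1, 266.4] [ 0.5312 -0.094   0.145 ]
latch_pivot 0.68 [378.5, 181.8] [0.5991 0.0695 0.145 ]
```

Both stems are upright within 1°. Next, the keeper.

Request:
step_arm:
  plan: [-25.7, 19, 0, 0, -25.7, 19, 0, 0, -25.7, 19, 0, 0, -25.7, 19, 0, 0, 0, 0, 40, 0, 0, 0, 40, 0, 0, 0, 40, 0, 0, 0, 40, 0]
  fingers: -1

```text
time: 22.4
tcp_pos: [0.4657, 0.0314, 0.1548]
orientation: [[0.994, 0.111, -0.003], [0.111, -0.994, 0.001], [-0.003, -0.001, -1.0]]
wrist_force: [0.2, -0.6, -0.4]
opening: 0.0001
grip_force: 0.0
```

Request:
step_arm:
  plan: [7, 0, 0, 0, 7, 0, 0, 0, 7, 0, 0, 0, 7, 0, 0, 0, 7, 0, 0, 0, 7, 0, 0, 0, 7, 0, 0, 0, 7, 0, 0, 0]

```text
time: 23.4
tcp_pos: [0.5232, 0.0374, 0.1574]
orientation: [[0.994, 0.112, -0.0], [0.112, -0.994, -0.0], [-0.0, 0.0, -1.0]]
wrist_force: [-1.9, -0.1, 2.2]
opening: 0.0002
grip_force: 0.9
```

Run:
```python
from fit import *
np.set_printoptions(precision=4,suppress=True)
s=manip.state();print(s['tcp_pos'],s['wrist_force'])
cam='wrist';P=viewer.camera_params(cam);im,d=viewer.capture(cam); cv2.imwrite(f'pics/{cam}6.png',im)
fit(cam,'finial_short',[.5733,.1184],0.01,0,P,d)
fit(cam,'finial_long',[.5895,-.031],.01,0,P,d)
```

```text
[0.5232 0.0374 0.1574] [-1.8768 -0.0517  2.1678]
finial_short 0.6 3181 c [0.5733 0.119 ] slope deg xy [-0.1515 -0.2149] err 0.0005061152425540606 top [0.5735 0.1171 0.1626] 901
finial_long 0.63 3841 c [ 0.5895 -0.0308] slope deg xy [-0.2529  0.7294] err 0.0004842498593985371 top [ 0.5892 -0.0275  0.1806] 1188
```

View pics/wrist6.png

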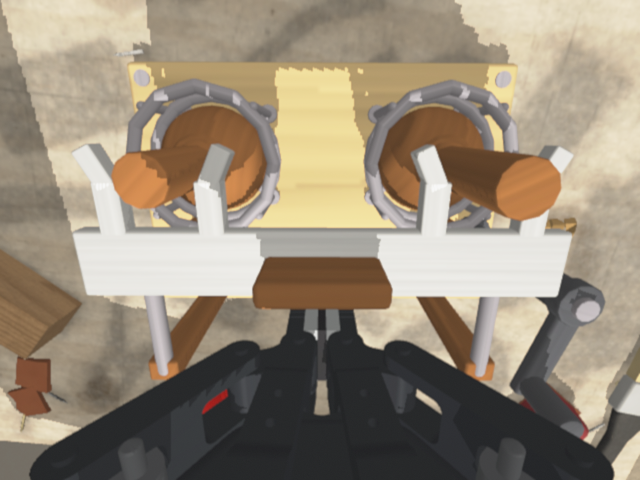

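The stems stand between the prongs, short at px (150,180) and long at (520,185), with the block pushed at (322,283). About 14 mm of travel remains.

Request:
step_arm:
  plan: [2, 0, 0, 0, 2, 0, 0, 0, 2, 0, 0, 0, 2, 0, 0, 0, 2, 0, 0, 0, 1, 0, 0, 0, 1, 0, 0, 0, 1, 0, 0, 0]

```text
time: 24.55
tcp_pos: [0.5327, 0.0386, 0.1572]
orientation: [[0.994, 0.112, -0.008], [0.112, -0.994, -0.001], [-0.008, -0.0, -1.0]]
wrist_force: [-18.5, -2.5, 12.9]
opening: -0.0001
grip_force: 9.3
```

Request:
step_arm:
  plan: [0.5, 0, 0, 0, 0.5, 0, 0, 0, 0.5, 0, 0, 0, 0.5, 0, 0, 0, 0, 0, 0, 0, 0, 0, 0, 0, 0, 0, 0, 0, 0, 0, 0, 0]

```text
time: 25.55
tcp_pos: [0.5327, 0.0386, 0.1572]
orientation: [[0.994, 0.112, -0.012], [0.112, -0.994, -0.001], [-0.012, -0.0, -1.0]]
wrist_force: [-24.8, -3.6, 16.3]
opening: 0.0001
grip_force: 12.7
```

Request:
step_arm:
  plan: [-5, 0, 0, 0, -10, 0, 0, 0, -10, 0, 0, 0, 0, 0, -40, 0, 0, 0, -40, 0, 0, 0, -40, 0, 0, 0, 0, 0, 0, 0, 0, 0]

```text
time: 26.55
tcp_pos: [0.5124, 0.0363, 0.2769]
orientation: [[0.994, 0.112, -0.0], [0.112, -0.994, 0.0], [-0.0, -0.0, -1.0]]
wrist_force: [0.5, -0.4, -0.1]
opening: 0.0004
grip_force: 0.0
```

Run:
```python
from fit import *
np.set_printoptions(precision=4,suppress=True)
s=manip.state();print(s['tcp_pos'],s['wrist_force'],s['time'])
cam='wrist';P=viewer.camera_params(cam);im,d=viewer.capture(cam); cv2.imwrite(f'pics/{cam}7.png',im)
fit(cam,'finial_short',[.5733,.1184],0.01,0,P,d)
fit(cam,'finial_long',[.5895,-.031],.01,0,P,d)
vs,us=np.mgrid[0:480:2,0:640:2].reshape(2,-1); k=d[vs,us]>0; us,vs=us[k],vs[k]; dd=d[vs,us]
c=np.stack([(us-P['cx'])/P['fx']*dd,(vs-P['cy'])/P['fy']*dd,dd],1); X=(c-P['t'])@np.array(P['R'])
v=X-[.581,.044,0]; a=.107; sx=v[:,0]*np.cos(a)+v[:,1]*np.sin(a); sy=-v[:,0]*np.sin(a)+v[:,1]*np.cos(a)
for nm,m in (('bar',(abs(X[:,2]-.150)<.003)&(abs(sy)<.11)&(abs(sy)>.035)),('peg',(abs(X[:,2]-.179)<.004)&(sy<-.095)&(sy>-.2)),('block',(abs(X[:,2]-.182)<.003)&(abs(sy)<.035)&(sx<-.01)),('arm',(abs(X[:,2]-.149)<.003)&(sy<-.12)&(sy>-.17))):
    print(nm,m.sum(),np.percentile(sx[m],[1,5,50,95,99]) if m.sum() else '',np.percentile(sy[m],[1,50,99]) if m.sum() else '',X[m].mean(0))
for r in viewer.place_of(cam,'latch_peg')[:2]: print(r['score'],r['uv'],atz(cam,r['uv'],.165,P))
```

```text
[0.5124 0.0363 0.2769] [ 0.4974 -0.3695 -0.1369] 26.55
finial_short 0.39 4578 c [0.5975 0.1314] slope deg xy [-30.8074   2.8922] err 0.006958047287496546 top [0.5482 0.0406 0.1813] 414
finial_long 0.56 1033 c [ 0.5892 -0.0308] slope deg xy [-0.1753  0.6731] err 0.0005537156545268737 top [ 0.5889 -0.0279  0.1807] 314
bar 2748 [-0.0494 -0.0472 -0.0259  0.0147  0.0204] [-0.1086  0.037   0.1079] [0.5582 0.0431 0.1498]
peg 60 [-0.1193 -0.1187 -0.1128 -0.1075 -0.1071] [-0.1219 -0.1148 -0.1093] [ 0.4812 -0.0823  0.1785]
block 303 [-0.0379 -0.0378 -0.0332 -0.028  -0.0279] [-0.0271  0.      0.0271] [0.5484 0.0407 0.1814]
arm 201 [-0.1076 -0.1019 -0.0735 -0.0534 -0.0522] [-0.1392 -0.1252 -0.1201] [ 0.5205 -0.0898  0.1497]
0.71 [459.7, 285.4] [ 0.4815 -0.0826  0.165 ]
0.47 [249.0, 139.4] [0.5787 0.0972 0.165 ]
```

View pics/wrist7.png

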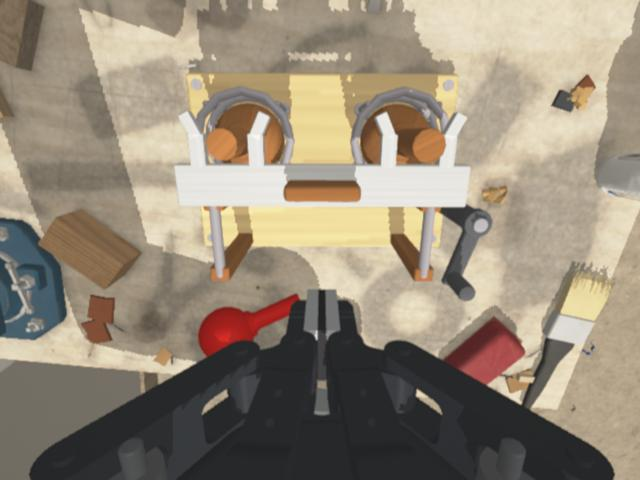

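The keeper is home: its rear edge is at stand x -49 mm and both stems stand in the forks at px (222,143) and (428,145). Now I'll grip the latch peg at (460,290) and swing it round.

Request:
step_arm:
  plan: [-11, 28.7, 0, 0, -11, 28.7, 0, 0, -11, 28.7, 0, 0, -11, 28.7, 0, 0, 0, 0, 29, 0, 0, 0, 29, 0, 0, 0, 29, 0, 0, 0, 29, 0]
  fingers: 0.1

```text
time: 27.75
tcp_pos: [0.4814, -0.0826, 0.1597]
orientation: [[0.994, 0.111, -0.001], [0.111, -0.994, 0.0], [-0.001, -0.001, -1.0]]
wrist_force: [0.9, -0.3, -0.2]
opening: 0.0475
grip_force: 0.0
```

Request:
step_arm:
  plan: [0, 0, 0, 0, 0, 0, 0, 0, 0, 0, 0, 0, 0, 0, 0, 0, 0, 0, 0, 0, 0, 0, 0, 0, 0, 0, 0, 0, 0, 0, 0, 0]
  fingers: -1

```text
time: 28.75
tcp_pos: [0.4822, -0.0829, 0.1618]
orientation: [[0.994, 0.112, 0.0], [0.112, -0.994, -0.0], [0.0, 0.0, -1.0]]
wrist_force: [-1.7, 0.4, 1.2]
opening: 0.0128
grip_force: 22.7
```

Request:
step_arm:
  plan: [3.1, -7.7, 0, 0, 4.3, -7.1, 0, 0, 5.3, -6.4, 0, 0, 6.3, -5.4, 0, 0, 7.1, -4.3, 0, 0, 7.7, -3.2, 0, 0, 8.1, -1.9, 0, 0, 8.3, -0.6, 0, 0]

```text
time: 29.75
tcp_pos: [0.5283, -0.0406, 0.1617]
orientation: [[0.994, 0.112, 0.0], [0.112, -0.994, -0.001], [0.0, 0.001, -1.0]]
wrist_force: [-3.5, -5.1, 4.3]
opening: 0.0126
grip_force: 22.9
```

Request:
step_arm:
  plan: [1, 0, 0, 0, 1, 0, 0, 0, 1, 0, 0, 0, 0, 0, 0, 0, 0, 0, 0, 0, 0, 0, 0, 0, 0, 0, 0, 0, 0, 0, 0, 0]

```text
time: 30.75
tcp_pos: [0.5309, -0.0402, 0.1617]
orientation: [[0.994, 0.112, 0.001], [0.112, -0.994, 0.0], [0.001, -0.0, -1.0]]
wrist_force: [-2.4, -1.8, 5.9]
opening: 0.0127
grip_force: 23.0
```

Request:
step_arm:
  plan: [1, 0, 0, 0, 1, 0, 0, 0, 1, 0, 0, 0, 1, 0, 0, 0, 0, 0, 0, 0, 0, 0, 0, 0, 0, 0, 0, 0, 0, 0, 0, 0]

```text
time: 31.75
tcp_pos: [0.5327, -0.0399, 0.1615]
orientation: [[0.994, 0.112, -0.005], [0.112, -0.994, 0.0], [-0.005, -0.001, -1.0]]
wrist_force: [-11.4, -3.8, 11.5]
opening: 0.0131
grip_force: 23.6
```

Force has risen against a stop. I'll release, lift, and check.

Request:
step_arm:
  plan: [0, 0, 0, 0, 0, 0, 0, 0, 0, 0, 0, 0, 0, 0, -10, 0, -5, 0, -40, 0, -5, 0, -40, 0, -5, 0, -40, 0, 0, 0, 0, 0]
  fingers: -0.1

```text
time: 32.75
tcp_pos: [0.5217, -0.0422, 0.2962]
orientation: [[0.994, 0.112, 0.008], [0.112, -0.994, -0.002], [0.008, 0.003, -1.0]]
wrist_force: [-0.6, -0.6, 0.7]
opening: 0.0383
grip_force: 0.0
```

Run:
```python
from fit import *
np.set_printoptions(precision=4,suppress=True)
s=manip.state();print(s['tcp_pos'],s['wrist_force'],s['time'])
cam='wrist';P=viewer.camera_params(cam);im,d=viewer.capture(cam); cv2.imwrite(f'pics/{cam}8.png',im)
fit(cam,'finial_short',[.5733,.1184],0.01,0,P,d)
fit(cam,'finial_long',[.5895,-.031],.01,0,P,d)
vs,us=np.mgrid[0:480,0:640].reshape(2,-1); k=d[vs,us]>0; us,vs=us[k],vs[k]; dd=d[vs,us]
c=np.stack([(us-P['cx'])/P['fx']*dd,(vs-P['cy'])/P['fy']*dd,dd],1); X=(c-P['t'])@np.array(P['R'])
v=X-[.581,.044,0]; a=.107; sx=v[:,0]*np.cos(a)+v[:,1]*np.sin(a); sy=-v[:,0]*np.sin(a)+v[:,1]*np.cos(a)
for nm,m in (('bar',(abs(X[:,2]-.150)<.003)&(abs(sy)<.11)&(abs(sy)>.035)&(sx>-.054)),('peg',(abs(X[:,2]-.179)<.004)&(sy<-.06)&(sy>-.1)&(sx<-.03)),('arm',(abs(X[:,2]-.149)<.003)&(sy<-.07)&(sy>-.12)&(sx<-.054))):
    print(nm,m.sum(),np.percentile(sx[m],[1,50,99]) if m.sum() else '',np.percentile(sy[m],[1,50,99]) if m.sum() else '')
for r in viewer.place_of(cam,'latch_peg')[:2]: print(r['score'],r['uv'],atz(cam,r['uv'],.165,P))
```

```text
[ 0.5217 -0.0422  0.2962] [-0.6139 -0.6498  0.7132] 32.75
finial_short 0.68 1037 c [0.573  0.1187] slope deg xy [-0.0933 -0.2037] err 0.0007761796338639092 top [0.573  0.1169 0.1626] 247
finial_long 0.89 778 c [ 0.5892 -0.031 ] slope deg xy [0.5965 0.1622] err 0.000816530756649876 top [ 0.5889 -0.0291  0.1808] 267
bar 9569 [-0.0489 -0.025   0.0207] [-0.108   0.0364  0.108 ]
peg 224 [-0.0695 -0.0629 -0.0569] [-0.0844 -0.078  -0.0715]
arm 654 [-0.0704 -0.0622 -0.0566] [-0.1196 -0.1012 -0.0709]
0.91 [313.8, 226.2] [ 0.5239 -0.0353  0.165 ]
```

View pics/wrist8.png

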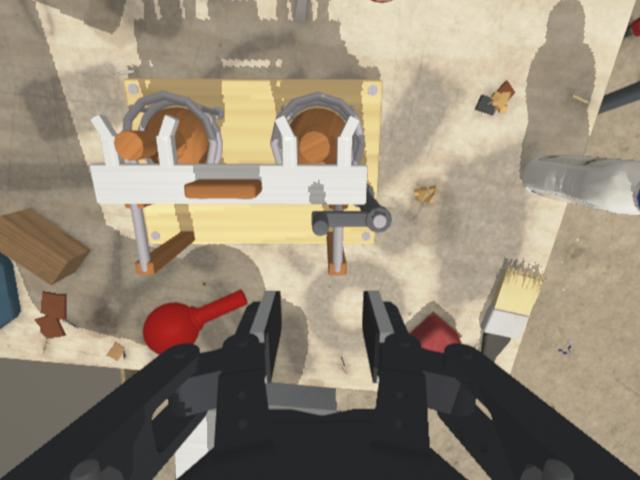

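The latch arm lies behind the bar, with its peg at px (320,222), stand (-63,-78) mm, which is the stop. The keeper is home and both stems are upright within 1°. Handing in.

```bash
python3 -c "
from station import finish_job
print(finish_job())"
```

```text
the job is handed in; nothing more can be done
None
```

Job handed in: both finials stand upright in their cups to within about 1°, the keeper bar is fully home with a stem in each fork, and the latch arm is swung to its stop behind it, at about 33 s of the 66 s allowed.

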